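Lock the grinding cup onto the spice mill

ROBOT

A 7-joint arm with a two-finger parallel gripper is mounted at the origin on a cart in front of the work surface, level with it; the furniture and walls round the work are solid. World frame = base frame: x ahead of the robot, y to its left, z up, the work surface at z = 0. Lengths are in m, angles in rad, forces in N, time in s.
With the tool pointing down it reaches from about 0.425 to 0.875 m from the base axis. Payload 9.9 kg.
Tool frame: the origin (TCP) lies midway between the tips of the shut fingers; the grasp point (between the pads) lies 19 mm behind it; z points along the fingers, y is the line along which they close (so a half turn about z gives the same grasp; the last joint's range is limited). The gripper opens to 85 mm and grips with 20 to 120 N. Pads are 22 mm wide; open, the fingers measure 114 mm over their backs; the gripper's body (76 mm by 85 mm) begins 54 mm behind the grasp point. The pads swing forward as they close: fully open they stand 13 mm farther back than shut.
Start: joints at [-1.351, 0.576, 0.025, 1.437, -0.015, 1.129, -0.057], TCP at [0.202, 0.644, 0.231] pointing down, gripper open.
Joint ranges: [-2.76, 2.76], [-0.34, 2.15], [-1.52, 1.57], [0.19, 2.46], [-1.09, 4.23], [0.17, 1.99], [-2.82, 2.82]. Speed limits (rad/s): [2.22, 2.22, 3.01, 3.01, 3.14, 3.14, 3.14].

INTERFACE

Orientations are given as [roll, pitch, yaw] about the fixed x, y, z axes, in that order (R = Rz(yaw) Ry(pitch) Rx(roll)).
In Python, from cell import arm gives the robot as it stands.
- The arm moves only by the shell command python3 -m inch 'ROWS' [FORCE]. ROWS is JSON, a list of rows, each a list of 7 numbers: the shift along the tool's x, y, z in cm, then the turn, a rotation vector about the tool's x, y, z in degrees, then the finger opening in cm, from 0 to 8.54. In form: [[dx, dy, dz, wx, wy, wz, grip], ...]. A call has exactly 8 rows; each row is the pose to reach, as a shift and turn from the pose commanded when the call began, along the tool's axes at that moment; what a row does not reach only later rows make up. A row lasts 1/12 s, in which the tool goes at most 41.7 mm and 7.16 degrees, less where a joint would pass 70% of its speed; a pose out of reach is approached as far as the arm can. A call with a gripper value outside its range is refused whole. The fingers move at their own pace and stop on an object; FORCE is the grip in N (left out, the last holds). Time passes only in rows, so rows that repeat a pose let the fingers close, or fill a call up. It gives the time, the measured TCP pose, the force, the opening and the grip force at its end, in the units of the state.
- arm.read_state(): the state, without advancing time (a new reading comes with each control period).
- arm.read_camera(name): name is "side" or "top" or "wrist"; returns (picture, depth): 400x640x3 uint8, red, green, blue; 400x640 float32, m along the optical axis (not along the pixel's ray), 0 where there is no reading.
- arm.get_calibration(name): a dict with "vertical_fov" (degrees; the focal length in pixels is half the picture's height over the tangent of half this angle, whatever the lens; pixels are square), "cx", "cy" (the principal point, pixels), "D" ([k1, k2, p1, p2, k3] as OpenCV has them; the pictures are not rectified), "eye" and "orientation" of the camera in the world; the wrist camera has in their place "T_tool_cam" (4x4, takes a point from camera to tool coordinates, whose origin is the TCP and whose axes are the flange's). Camera axes: x right, y up, looking along -z (the intrinsics and any distortion apply to the point x, -y, -z); pixel columns grow to the right and rows downward; lengths in m; the calibration is good to about 2 mm. A picture is of the moment at which its call begins: read the wrist's pose just before it. get_calibration takes no time and is no camera call.
- arm.finish_job(): hands the job in; it is judged then, once.
The state is a dict: "t": time; "joint_pos": joint angles; "joint_vel": joint speeds; "joint_torque": joint torques, N m; "tcp_pos": TCP position; "tcp_rot": TCP orientation; "ft_force": force on the tool from outside, world axes, zero at the start; "ft_torque": the same for the moment, N m; "opening": finger opening in m; "grasp_force": force on a finger pad.
Only numpy, scipy, OpenCV 4.12 (cv2) and the standard library are available. Lean on these libraries where they do the work, as an engineer would, in place of code of your own. Each camera call takes 0.05 s, during which the arm holds its last target. There are 200 camera calls.

TASK

Put the clear grinding cup, blades down as it stands, onto the bar's small spice mill and lock its bayonet: feel for the slots with the pins, press the cup down against the spring, turn it clockwise (seen from above) until it stops and let it rise into its notches, then let go of it. Neither lean on the mount nor wrench the pins against their stop with more than about 5 kg, and leave the two bitters bottles and the jigger where they stand.

Things in the scene. Friction and masses are not known exactly. Their poses are not given: they have to be found in the camera images.
- mill: Motor base of the spice mill: round steel housing, black foot and top, 111 mm across the foot, 100 mm across the top, 85 mm high, held to the worktop by suction feet (does not move). Origin at the centre of its underside, z up along the mount's axis; its run button is on the front, the -x side.
- mount (a point): Centre of the mount's top face, 85 mm above the mill's origin, axes as the mill's. A metal ring, mouth 68 mm in diameter, with three 9.5 mm wide slots: at the front (-x) and 120 degrees to either side (one white dot at each). Cup pins that miss the slots stand on the ring, the cup's foot then 4.8 mm below this point.
- notch (a point): Underside of the notch 30 degrees clockwise (from above) of the front slot; such a notch follows each slot (two white dots). From a slot the way runs clockwise only, under a lip 6 mm thick, then up 3 mm into the notch, 12 mm wide, ended by a stop. To pass the lip the cup's foot must be 17.2 to 19.4 mm below the top face; a rigid shoulder stops it at 19.4.
- plate_rest (a point): Where the centre of the top of the mount's sprung drive plate rests unloaded (this point does not follow it). The plate, 50 mm in diameter, meets the cup's foot 8 mm below the mount's top face and pushes up with about 1.1 N per mm: 7 N when locked, 10 N when the pins just pass under the lip, 12.5 N at the rigid shoulder.
- cup_center (a point): Centre of the loose grinding cup, 54 mm above its foot; z up its axis. Clear plastic, 56 mm in diameter, 108 mm high, about 210 g, standing blades down on a slate coaster 8 mm thick. Grasp the plain wall from above, 35 to 105 mm above the foot. An orange stripe marks its -x side. Locked, this point is 125 mm above the mill's origin.
- cup_foot (a point): Centre of the cup's foot. The lowest 22 mm are the black blade unit, 66 mm in diameter (57 at the tapered foot), with three steel pins 6.4 mm thick, 120 degrees apart, 8 mm above the foot, out to 41.7 mm from the axis. It is screwed tight at an angle that differs each time: one pin lies up to 25 degrees to either side of the stripe. Any pin fits any slot.
- bitters_orange: Bystander: small dropper bottle with orange contents, 48 mm in diameter, 142 mm high, loose. Origin at the centre of its underside, z up.
- bitters_herb: Bystander: small dropper bottle with green contents, 43 mm in diameter, 132 mm high, loose. Origin at the centre of its underside, z up.
- jigger: Bystander: double steel jigger, 44 mm in diameter, 88 mm high, loose. Origin at the centre of its underside, z up.
Not all that is in view belongs to the job. Leave any red look-alike of the part that bears cup_center alone.

How it is judged:
By the outcome, as a careful person would: the job done as asked, in the order asked, and still so for the second after the job is handed in, with the robot touching nothing.
It also fails if it takes over 72 s, if anything falls off the work surface, if the arm or the gripper's body presses on something with over 40 N, if the wrist force passes 120 N, or if a joint passes its speed limit or range.

## Working session

There is one attempt and no reset: what is moved stays moved. The work goes in short steps, Python scripts to look and compute and a shell command to move; the robot and the scene stay as the last step left them, time stands still between calls to the robot, and variables do not carry over. Pictures are saved under pics/ and viewed, at most 10 in all, crops included, and the job is handed in when it is done.

```bash
ls; mkdir -p pics; cat > h.py <<'E'
import numpy as np,cv2
from scipy.spatial.transform import Rotation as R
from cell import arm
def K(c):
    f=200/np.tan(np.radians(c["vertical_fov"])/2)
    return np.array([[f,0,c["cx"]],[0,f,c["cy"]],[0,0,1.]])
def campose(name,s=None):
    c=arm.get_calibration(name)
    if name=="wrist":
        T=np.eye(4);T[:3,:3]=R.from_euler('xyz',s["tcp_rot"]).as_matrix();T[:3,3]=s["tcp_pos"]
        T=T@np.array(c["T_tool_cam"]);return c,T[:3,:3],T[:3,3]
    o=np.array(c["orientation"]);
    M=o if o.shape==(3,3) else R.from_euler('xyz',o).as_matrix()
    return c,M,np.array(c["eye"])
def ray(name,uv,s=None):
    c,M,e=campose(name,s)
    p=cv2.undistortPoints(np.array(uv,float).reshape(-1,1,2),K(c),np.array(c["D"],float)).reshape(-1,2)
    d=np.c_[p[:,0],-p[:,1],-np.ones(len(p))]
    return e,d@M.T
def onplane(name,uv,z,s=None):
    e,d=ray(name,uv,s);return e+d*((z-e[2])/d[:,2])[:,None]
def withdepth(name,uv,dep,s=None):
    e,d=ray(name,uv,s);uv=np.array(uv).reshape(-1,2).astype(int);return e+d*dep[uv[:,1],uv[:,0]][:,None]
def proj(name,P,s=None):
    c,M,e=campose(name,s);q=(np.atleast_2d(P)-e)@M;q=q*[1,-1,-1]
    return cv2.projectPoints(q,np.zeros(3),np.zeros(3),K(c),np.array(c["D"],float))[0].reshape(-1,2)
def snap(name,fn):
    s=arm.read_state();p,d=arm.read_camera(name);cv2.imwrite(f"pics/{fn}.png",p[:,:,::-1]);np.save(f"pics/{fn}.npy",d)
    import json;json.dump({k:np.array(v).tolist() for k,v in s.items()},open(f"pics/{fn}.json","w"))
    return s,p,d
E
python3 - <<'E'
from h import *
for n in("top","side","wrist"):
    s,p,d=snap(n,n+"0")
    print(n,arm.get_calibration(n),(d>0).mean())
a=cv2.imread("pics/top0.png");b=cv2.imread("pics/side0.png")
print(s)
E
```

```text
pics
top {'vertical_fov': 43.83006314902717, 'cx': 315.4424115711661, 'cy': 192.90796990478455, 'D': array([-0.05863724,  0.        ,  0.        ,  0.        ,  0.        ]), 'eye': array([ 0.01669525, -0.23489485,  1.52036391]), 'orientation': array([ 0.37095843, -0.00992963, -1.05243469])} 0.9958125
side {'vertical_fov': 51.97167771078623, 'cx': 318.7922700515088, 'cy': 192.13607572407517, 'D': array([-0.0109624,  0.       ,  0.       ,  0.       ,  0.       ]), 'eye': array([ 0.18355979, -0.61706263,  0.72567756]), 'orientation': array([ 0.8384184 ,  0.01864432, -0.52270859])} 0.98361328125
wrist {'vertical_fov': 70.86768050778824, 'cx': 316.86297979770137, 'cy': 198.1524891584325, 'D': array([0.01530477, 0.        , 0.        , 0.        , 0.        ]), 'T_tool_cam': array([[ 5.80440088e-04,  9.60311161e-01,  2.78930343e-01,
         7.05886126e-02],
       [ 9.99999811e-01, -5.00369378e-04, -3.58260340e-04,
         1.66463398e-03],
       [-2.04473201e-04,  2.78930498e-01, -9.60311270e-01,
        -1.42607396e-01],
       [ 0.00000000e+00,  0.00000000e+00,  0.00000000e+00,
         1.00000000e+00]])} 0.99595703125
{'t': 0.1, 'joint_pos': array([-1.35080702,  0.57643655,  0.02483179,  1.43779367, -0.01499658,
        1.12900772, -0.05649996]), 'joint_vel': array([-0.00025393, -0.0011727 , -0.00023077, -0.00045099, -0.00052725,
       -0.00040739, -0.00214953]), 'joint_torque': array([ 6.41782943e-03, -7.67311978e+01,  2.25784242e+00, -2.86610806e+01,
        1.58375798e-02,  8.43937160e-03,  2.94345148e-05]), 'tcp_pos': array([0.2017853 , 0.64372164, 0.23054696]), 'tcp_rot': array([-3.14013328e+00,  6.86006015e-05,  2.83785087e+00]), 'ft_force': array([ 0.20153695, -0.48160094,  0.53510218]), 'ft_torque': array([ 0.0029618 , -0.00492181, -0.0364656 ]), 'grasp_force': 0.0, 'opening': 0.08555967381276612}
```

View pics/top0.png

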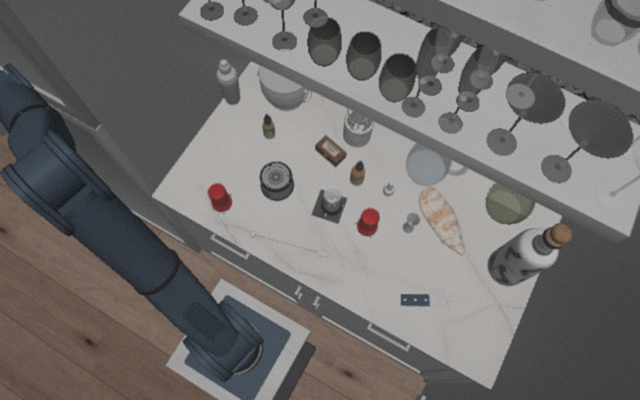

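View pics/side0.png

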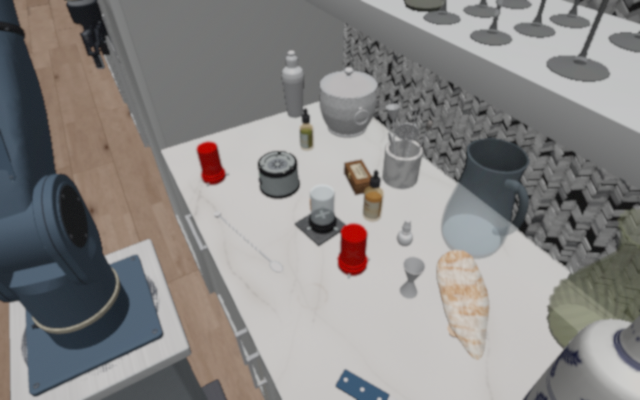

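The top view shows the mill at about (277,181), the cup on its slate coaster at (331,204), and a red look-alike on either side at (369,221) and (219,196). The orange bitters are at (357,172), the green at (268,126) and the jigger at (411,222). In the side view the mill is at (278,172) and the cup at (322,208).

```bash
python3 - <<'E'
from h import *
d=np.load("pics/top0.npy")
for n,uv,z in [("mill",(277,178),.085),("cup",(332,198),.1),("coaster corner",(314,211),.008),("cc",(324,190),.008),("cc",(348,201),.008),("cc",(339,221),.008),("bo",(357,165),.13),("bh",(268,120),.12),("jig",(411,220),.08),("red1",(369,213),.1),("red2",(216,190),.1),("shelf",(330,75),.5),("shelfedge",(300,85),.5)]:
    print(n,onplane("top",[uv],z).round(3),withdepth("top",[uv],d).round(3))
d=np.load("pics/side0.npy")
for n,uv,z in [("mill",(278,160),.085),("cup",(322,190),.116),("cupbot",(320,226),.01),("shelf",(460,20),.5),("bo",(375,180),.13)]:
    print(n,onplane("side",[uv],z).round(3),withdepth("side",[uv],d).round(3))
E
```

```text
mill [[0.492 0.159 0.085]] [[0.494 0.16  0.08 ]]
cup [[ 0.514 -0.026  0.1  ]] [[ 0.506 -0.029  0.123]]
coaster corner [[0.479 0.017 0.008]] [[0.478 0.016 0.01 ]]
cc [[0.558 0.024 0.008]] [[0.557 0.024 0.011]]
cc [[ 0.563 -0.062  0.008]] [[ 0.565 -0.061  0.002]]
cc [[ 0.489 -0.069  0.008]] [[ 0.491 -0.069  0.001]]
bo [[ 0.637 -0.044  0.13 ]] [[ 0.643 -0.042  0.116]]
bh [[0.639 0.279 0.12 ]] [[0.644 0.283 0.108]]
jig [[ 0.579 -0.267  0.08 ]] [[ 0.591 -0.268  0.048]]
red1 [[ 0.528 -0.146  0.1  ]] [[ 0.525 -0.147  0.108]]
red2 [[0.359 0.296 0.1  ]] [[0.358 0.294 0.106]]
shelf [[0.652 0.075 0.5  ]] [[0.652 0.075 0.5  ]]
shelfedge [[0.59  0.124 0.5  ]] [[0.624 0.144 0.441]]
mill [[0.501 0.167 0.085]] [[0.506 0.179 0.075]]
cup [[ 0.522 -0.021  0.116]] [[ 0.523 -0.02   0.115]]
cupbot [[ 0.511 -0.027  0.01 ]] [[ 0.5   -0.048  0.036]]
shelf [[ 0.685 -0.169  0.5  ]] [[ 0.691 -0.164  0.498]]
bo [[ 0.633 -0.067  0.13 ]] [[ 0.64  -0.058  0.12 ]]
```

```bash
python3 - <<'E'
from h import *
d=np.load("pics/side0.npy")
uv=[(135,100),(120,40),(150,30),(150,100),(170,145),(200,100),(300,60),(250,20),(330,90),(110,70)]
print(np.c_[uv,withdepth("side",uv,d).round(3)])
d=np.load("pics/top0.npy")
uv=[(150,200),(100,120),(80,20),(150,100),(200,150),(180,60),(120,170),(100,80),(190,40)]
print(np.c_[uv,withdepth("top",uv,d).round(3)])
E
```

```text
[[ 1.350e+02  1.000e+02  2.630e-01  9.970e-01 -6.700e-02]
 [ 1.200e+02  4.000e+01  2.680e-01  7.630e-01  2.490e-01]
 [ 1.500e+02  3.000e+01  3.290e-01  5.090e-01  3.450e-01]
 [ 1.500e+02  1.000e+02  2.760e-01  5.130e-01  1.600e-01]
 [ 1.700e+02  1.450e+02  2.910e-01  5.060e-01  5.000e-03]
 [ 2.000e+02  1.000e+02  4.120e-01  5.120e-01  1.200e-01]
 [ 3.000e+02  6.000e+01  7.520e-01  5.120e-01  1.620e-01]
 [ 2.500e+02  2.000e+01  6.000e-01  5.100e-01  3.180e-01]
 [ 3.300e+02  9.000e+01  7.360e-01  2.980e-01  1.580e-01]
 [ 1.100e+02  7.000e+01  2.510e-01  2.818e+00 -6.680e-01]]
[[ 1.50e+02  2.00e+02  2.60e-01  5.47e-01 -9.20e-02]
 [ 1.00e+02  1.20e+02  2.83e-01  5.12e-01  4.60e-01]
 [ 8.00e+01  2.00e+01  3.78e-01  5.10e-01  7.25e-01]
 [ 1.50e+02  1.00e+02  4.31e-01  5.12e-01  3.45e-01]
 [ 2.00e+02  1.50e+02  4.79e-01  4.63e-01 -1.00e-03]
 [ 1.80e+02  6.00e+01  5.76e-01  5.12e-01  3.53e-01]
 [ 1.20e+02  1.70e+02  2.67e-01  6.05e-01  8.60e-02]
 [ 1.00e+02  8.00e+01  3.42e-01  5.13e-01  5.55e-01]
 [ 1.90e+02  4.00e+01  6.34e-01  5.11e-01  3.78e-01]]
```

View pics/wrist0.png

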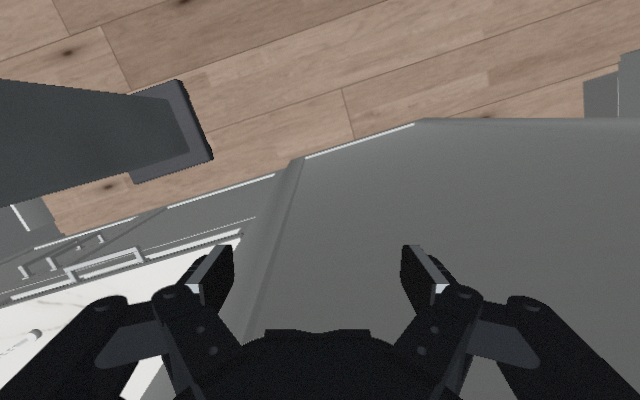

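The wrist view shows a tall cabinet beside the tool (front at x≈0.255, side at y≈0.51), with its corner edge at about (250–300,160–330). I'll pull back toward the robot first, then swing in.

```bash
python3 -m inch '[[2.3,-2.8,0,0,0,0,8.5],[1.2,-6,0,0,0,0,8.5],[0,-10,0,0,0,0,8.5],[-1.2,-14,0,0,0,0,8.5],[-2.4,-18,0,0,0,0,8.5],[-3.7,-22,0,0,0,0,8.5],[-3.7,-22,0,0,0,0,8.5],[-3.7,-22,0,0,0,0,8.5]]'
python3 - <<'E'
from h import *
s=arm.read_state();M=R.from_euler('xyz',s["tcp_rot"]).as_matrix()
for t in [(.35,.31,.25),(.47,.165,.25)]: print(100*M.T@(np.array(t)-s["tcp_pos"]))
print(s["joint_pos"])
E
```

```text
t: 0.82
tcp_pos: [0.1716, 0.421, 0.2317]
tcp_rot: [-3.141, 0.0, 2.836]
ft_force: [0.7, 1.3, -0.0]
opening: 0.085
grasp_force: 0.0
[-20.35045794  -5.21944738  -1.82637527]
[-36.15643014 -15.4381176   -1.82171221]
[-1.30829747  0.25042898  0.02694017  1.99063876 -0.00837777  0.90091241
 -0.01174096]
```

```bash
python3 -m inch '[[-4,-1,-0.5,0,0,6,8.5],[-8,-2,-1,0,0,12,8.5],[-12,-3,-1.8,0,0,18,8.5],[-16,-4,-1.8,0,0,24,8.5],[-20,-5.2,-1.8,0,0,30,8.5],[-23.5,-7.5,-1.8,0,0,36,8.5],[-27,-9.7,-1.8,0,0,42,8.5],[-30.5,-12,-1.8,0,0,48,8.5]]'
python3 - <<'E'
from h import *
s=arm.read_state();M=R.from_euler('xyz',s["tcp_rot"]).as_matrix()
for t in [(.495,.165,.25)]: print(100*M.T@(np.array(t)-s["tcp_pos"]))
E
```

```text
t: 1.48
tcp_pos: [0.4286, 0.2172, 0.2494]
tcp_rot: [3.14, 0.0, 1.996]
ft_force: [2.2, 0.6, 0.0]
opening: 0.0852
grasp_force: 0.0
[-7.49464419  3.89309327 -0.05196738]
```

```bash
python3 -m inch '[[-3.8,2,0,0,0,0,8.5],[-7.5,3.9,0,0,0,0,8.5],[-7.5,3.9,0,0,0,0,8.5],[-7.5,3.9,0,0,0,0,8.5],[-7.5,3.9,0,0,0,0,8.5],[-7.5,3.9,0,0,0,0,8.5],[-7.5,3.9,0,0,0,0,8.5],[-7.5,3.9,0,0,0,0,8.5]]'
python3 - <<'E'
from h import *
s,p,d=snap("wrist","w_mill")
E
```

```text
t: 2.15
tcp_pos: [0.4925, 0.1668, 0.2494]
tcp_rot: [3.142, -0.0, 2.002]
ft_force: [-0.3, 0.2, -0.1]
opening: 0.0848
grasp_force: 0.0
```

View pics/w_mill.png

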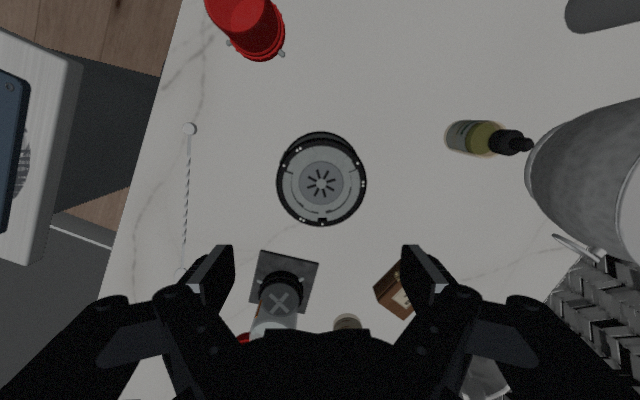

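The mill's top is centred near (321,181), the cup on its coaster near (280,300), and the herb bitters near (485,140). Next I'll measure the dots on the plane z=0.085.

```bash
python3 - <<'E'
from h import *
import json
s=json.load(open("pics/w_mill.json"));p=cv2.imread("pics/w_mill.png");g=p.max(2)
c0=np.array([321,183])
# rectified top face view
n=480;sc=0.13/n
a=onplane("wrist",[c0],.085,s)[0]
yy,xx=np.mgrid[:n,:n]
P=np.c_[(a[0]+(xx-n/2)*sc).ravel(),(a[1]-(yy-n/2)*sc).ravel(),np.full(n*n,.085)]
m=proj("wrist",P,s).astype(np.float32).reshape(n,n,2)
r=cv2.remap(p,m[...,0],m[...,1],cv2.INTER_CUBIC);r=cv2.convertScaleAbs(r,alpha=1.3,beta=10)
cv2.imwrite("pics/rect.png",r);print(a)
E
```

```text
[0.49773759 0.16987031 0.085     ]
```

View pics/rect.png

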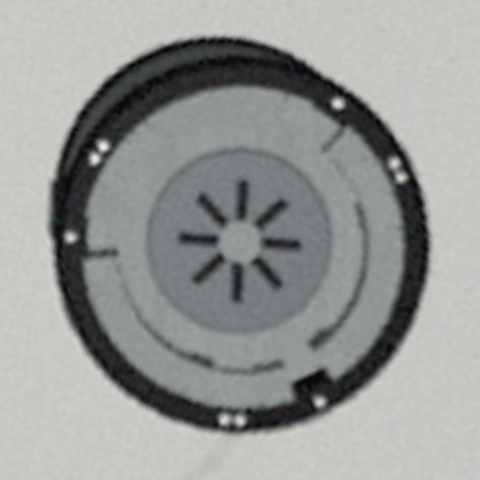

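The rectified mill top (x right, y up) shows single slot dots at (70,237), (338,103), (319,401) and notch pairs at (99,152), (397,169), (232,420). The notches do sit about 30° clockwise of the slots.

```bash
python3 - <<'E'
from h import *
from scipy.optimize import least_squares
a=np.array([0.49773759,0.16987031]);sc=.13/480
r=cv2.imread("pics/rect.png").min(2).astype(float)
def pt(u,v,w):
    yy,xx=np.mgrid[v-w:v+w+1,u-w:u+w+1];k=np.clip(r[v-w:v+w+1,u-w:u+w+1]-150,0,None)**1
    return a+np.array([(xx*k).sum()/k.sum()-240,240-(yy*k).sum()/k.sum()])*sc
S=np.array([pt(70,237,9),pt(338,103,9),pt(319,401,8)]);N=np.array([pt(99,152,13),pt(397,169,13),pt(232,420,13)])
A=np.r_[S,N]
f=least_squares(lambda x:np.hypot(*(A-x[:2]).T)-x[2],[*a,.047]);c=f.x[:2]
print(f.x,f.fun*1e3)
for Q in(S,N): print(np.degrees(np.arctan2(*(Q-c).T[::-1]))%360, Q.mean(0))
# cup look from this wrist/top
s=arm.read_state();M=R.from_euler('xyz',s["tcp_rot"]).as_matrix()
print(100*M.T@(np.array([.515,-.025,.28])-s["tcp_pos"]))
E
```

```text
[0.49844375 0.1678565  0.04676273] [ 0.029288   -0.05306587 -0.08544745 -0.03014036  0.08402962  0.05533606]
[176.52898916  56.64778824 296.43439807] [0.49836159 0.16787414]
[146.39636489  26.83835147 266.23478026] [0.49837816 0.16795551]
[-18.34193859  -5.97498198  -3.06446956]
```

```bash
python3 - <<'E'
from h import *
s=arm.read_state();M=R.from_euler('xyz',s["tcp_rot"]).as_matrix()
print(100*M.T@(np.array([.53,-.057,.28])-s["tcp_pos"]))
E
python3 -m inch '[[-4,-1,-1,0,0,0,8.5],[-8,-2,-2,0,0,0,8.5],[-12,-3,-3,0,0,0,8.5],[-16,-4,-3,0,0,0,8.5],[-19.5,-5,-3,0,0,0,8.5],[-22,-6,-3,0,0,0,8.5],[-22,-6,-3,0,0,0,8.5],[-22,-6,-3,0,0,0,8.5]]'
python3 - <<'E'
from h import *
s,p,d=snap("wrist","w_cup");print(s["tcp_pos"])
n=560
uv=proj("wrist",[[.515,-.025,.016]],s)[0];print(uv)
u,v=uv.astype(int);c=p[max(0,v-100):v+100,max(0,u-133):u+133,::-1]
cv2.imwrite("pics/cupcrop.png",cv2.convertScaleAbs(cv2.resize(c,None,fx=3,fy=3,interpolation=cv2.INTER_CUBIC),alpha=1.6,beta=10));print(u-133,v-100,c.shape)
E
```

```text
[-21.87596896  -5.94991492  -3.06546379]
t: 2.87
tcp_pos: [0.5299, -0.0608, 0.2795]
tcp_rot: [3.141, 0.0, 1.997]
ft_force: [-0.3, 0.3, -0.2]
opening: 0.0848
grasp_force: 0.0
[ 0.5299031  -0.06076532  0.27949656]
[316.6480462  140.82377601]
183 40 (200, 266, 3)
```

View pics/cupcrop.png

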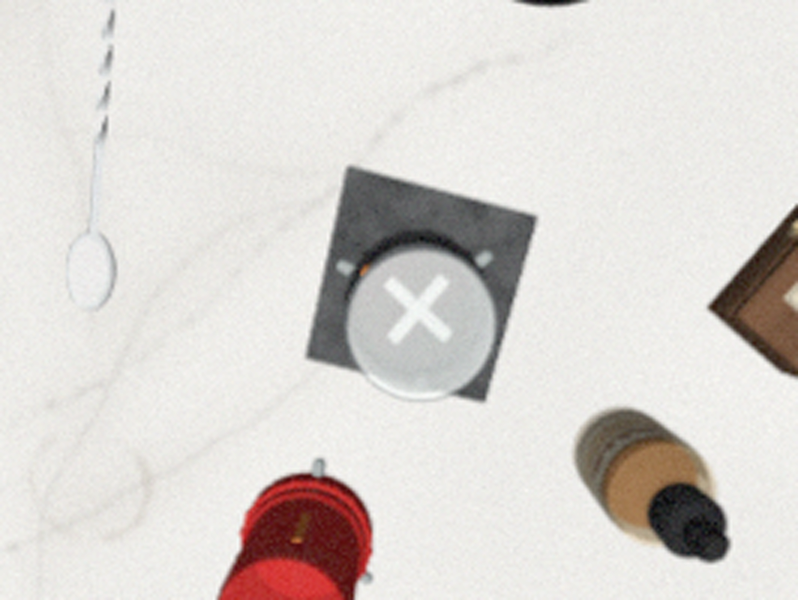

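Two steel pins show at crop (344,267) and (485,257). The lid circle is centred at about (421,324) with radius ≈75, and the stripe is at (365,270). The red look-alike is at the bottom left and the orange bitters at the bottom right.

```bash
python3 - <<'E'
from h import *
import json
s=json.load(open("pics/w_cup.json"));p=cv2.imread("pics/w_cup.png")
g=cv2.cvtColor(p,cv2.COLOR_BGR2GRAY)
f=lambda x,y:(183+(x+.5)/3-.5,40+(y+.5)/3-.5)
# pins: bright blobs on dark coaster
tips=[]
for x,y in((344,267),(485,257)):
    u,v=np.round(f(x,y)).astype(int);w=g[v-5:v+6,u-6:u+7].astype(int);m=w>95
    yy,xx=np.nonzero(m);P=onplane("wrist",np.c_[xx+u-6,yy+v-5],.016,s);print(w[5],m.sum(),P.mean(0));tips.append(P)
L=onplane("wrist",[f(421,324)],.116,s)[0];e=onplane("wrist",[f(346,324),f(496,324)],.116,s);print("lid",L,np.linalg.norm(e[0]-e[1]))
A,B=[onplane("wrist",[f(*q)],.016,s)[0] for q in((336,265),(493,252))]
print("tips",A,B,"chord",np.linalg.norm(A-B),"r",[np.linalg.norm(q[:2]-L[:2]) for q in(A,B)])
for c in (L,):
  for q in (tips[0].mean(0),tips[1].mean(0),A,B): print(np.degrees(np.arctan2(*(q-c)[1::-1])),np.hypot(*(q-c)[:2]))
d=(B-A)[:2];n=np.array([d[1],-d[0]])/np.hypot(*d);mid=(A+B)[:2]/2
n*=np.sign(n@(L[:2]-mid));C=mid+n*.0417*.5;print("center from tips",C,"bisector pin3 angle",np.degrees(np.arctan2(n[1],n[0])))
E
```

```text
[ 86  50  52  51  83 101 106 109 104  88  54  28  32] 14 [ 0.48154379 -0.02106307  0.016     ]
[ 16  24  35  59  84  99 108 105  92  65  51  52  51] 12 [0.53977469 0.00737173 0.016     ]
lid [ 0.52082099 -0.02133837  0.116     ] 0.05385587328489413
tips [ 0.47966383 -0.0216979   0.016     ] [0.5438344  0.01391668 0.016     ] chord 0.0733911463779919 r [np.float64(0.04115872409224179), np.float64(0.042101493718794486)]
179.59841368056976 0.03927815773223436
56.56817530841765 0.03440221367453265
-179.49950063569858 0.04115872409224179
56.864728103504305 0.042101493718794486
center from tips [ 0.52186701 -0.02212109] bisector pin3 angle -60.96978388345211
```

```bash
python3 -m inch '[[2,0.4,3,0,0,0,8.5],[3.9,0.8,6,0,0,0,8.5],[3.9,0.8,9,0,0,0,8.5],[3.9,0.8,10,0,0,0,8.5],[3.9,0.8,10,0,0,0,8.5],[3.9,0.8,10,0,0,0,8.5],[3.9,0.8,10,0,0,0,8.5],[3.9,0.8,10,0,0,0,8.5]]'
python3 - <<'E'
from h import *
s=arm.read_state();M=R.from_euler('xyz',s["tcp_rot"]).as_matrix()
print(100*M.T@(np.array([.5213,-.0217,.069])-s["tcp_pos"]),s["joint_vel"].round(3))
E
```

```text
t: 3.58
tcp_pos: [0.5222, -0.021, 0.1809]
tcp_rot: [3.139, 0.001, 2.0]
ft_force: [-0.3, 0.9, 0.0]
opening: 0.0846
grasp_force: 0.0
[-0.01277532 -0.13671629 11.18810004] [ 0.003  0.002 -0.003  0.008 -0.002 -0.006  0.003]
```

```bash
python3 -m inch '[[0,-0.1,3,0,0,0,8.5],[0,-0.1,6,0,0,0,8.5],[0,-0.1,9,0,0,0,8.5],[0,-0.1,11.2,0,0,0,8.5],[0,-0.1,11.2,0,0,0,8.5],[0,-0.1,11.2,0,0,0,8.5],[0,-0.1,11.2,0,0,0,5],[0,-0.1,11.2,0,0,0,5]]' 60
python3 -m inch '[[0,0,0,0,0,0,5],[0,0,0,0,0,0,5],[0,0,0,0,0,0,5],[0,0,0,0,0,0,5],[0,0,0,0,0,0,5],[0,0,0,0,0,0,5],[0,0,0,0,0,0,5],[0,0,0,0,0,0,5]]' 60
python3 - <<'E'
from h import *
print(arm.read_state()["tcp_pos"])
E
```

```text
t: 4.25
tcp_pos: [0.5215, -0.0213, 0.0692]
tcp_rot: [3.139, 0.001, 2.0]
ft_force: [-1.1, 0.5, 0.5]
opening: 0.0637
grasp_force: 0.0
t: 4.92
tcp_pos: [0.5212, -0.0213, 0.0691]
tcp_rot: [3.139, 0.001, 2.0]
ft_force: [-1.8, -0.9, 8.0]
opening: 0.0548
grasp_force: 61.0
[ 0.52120665 -0.02125641  0.06909396]
```

```bash
python3 -m inch '[[0,0,-1,0,0,0,5],[0,0,-4,0,0,0,5],[0,0,-8,0,0,0,5],[0,0,-12,0,0,0,5],[0,0,-12.5,0,0,0,5],[0,0,-12.5,0,0,0,5],[0,0,-12.5,0,0,0,5],[0,0,-12.5,0,0,0,5]]' 60
python3 - <<'E'
from h import *
s=arm.read_state();M=R.from_euler('xyz',s["tcp_rot"]).as_matrix()
print(100*M.T@(np.array([.498,.1685,.195])-s["tcp_pos"]),s["ft_force"])
s,p,d=snap("wrist","w_held")
cv2.imwrite("pics/heldc.png",cv2.resize(p[100:400,120:520,::-1],None,fx=2,fy=2))
E
```

```text
t: 5.58
tcp_pos: [0.5193, -0.0208, 0.1914]
tcp_rot: [-3.14, -0.001, 2.0]
ft_force: [0.5, -0.2, -1.7]
opening: 0.055
grasp_force: 64.1
[18.09730215  5.94624656 -0.35870158] [ 0.4823803  -0.15981509 -1.73518418]
```

View pics/heldc.png

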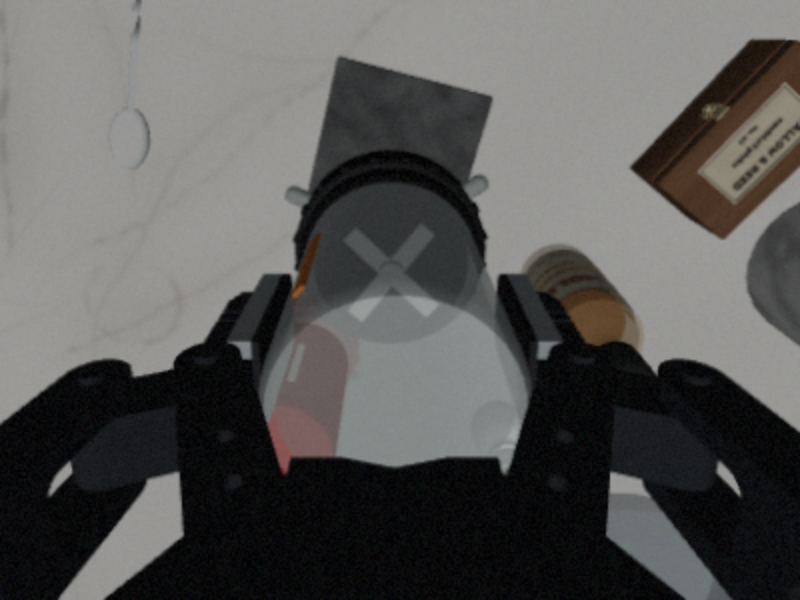

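The cup is held, with pin tips at crop ≈(288,195) and (486,182). I'll compute the pin positions from this view while it's gripped.

```bash
python3 - <<'E'
from h import *
import json
s=json.load(open("pics/w_held.json"));t=np.array(s["tcp_pos"])
f=lambda x,y:(120+(x+.5)/2-.5,100+(y+.5)/2-.5)
z=t[2]-.053
A,B=onplane("wrist",[f(287,194),f(487,181)],z,s)
d=(B-A)[:2];n=np.array([d[1],-d[0]])/np.hypot(*d);mid=(A+B)[:2]/2
C=mid+n*.02085;print("chord",np.hypot(*d),"C-tcp",C-t[:2],"bis",np.degrees(np.arctan2(n[1],n[0])),"yaw",np.degrees(s["tcp_rot"][2]))
tgt=np.array([.4984,.1679])-(C-t[:2]);M=R.from_euler('xyz',s["tcp_rot"]).as_matrix();print(tgt,100*M.T@(np.r_[tgt,.19]-t))
E
```

```text
chord 0.07226645833540848 C-tcp [ 0.00082524 -0.00200724] bis -61.48833217932482 yaw 114.61320863865392
[0.49757476 0.16990724] [18.24251747  5.96703691  0.14139026]
```

```bash
python3 -m inch '[[2.5,0.8,0,0,0,0,5],[6,2,0,0,0,0,5],[9.5,3.1,0,0,0,0,5],[13,4.3,0,0,0,1,5],[16,5.3,0,0,0,2,5],[18.2,5.95,0,0,0,2,5],[18.2,5.95,0,0,0,2,5],[18.2,5.95,0,0,0,2,5]]' 60
cat > st.py <<'E'
from h import *
s=arm.read_state();M=R.from_euler('xyz',s["tcp_rot"]).as_matrix();t=s["tcp_pos"]
print("foot below top mm",(85-(t[2]-.0611)*1e3).round(2),"F",s["ft_force"].round(1),"T",s["ft_torque"].round(2),"xy",t[:2].round(4),"rot",np.degrees(s["tcp_rot"]).round(2),"toTgt tool cm",(100*M.T@(np.r_[.4977,.1694,t[2]]-t)).round(2))
E
python3 st.py
```

```text
t: 6.3
tcp_pos: [0.4975, 0.1704, 0.1908]
tcp_rot: [-3.139, 0.0, 1.968]
ft_force: [0.3, -1.7, -1.4]
opening: 0.0549
grasp_force: 64.0
foot below top mm -44.67 F [ 0.3 -1.7 -1.4] T [-0.04 -0.02  0.04] xy [0.4975 0.1704] rot [-1.7983e+02  1.0000e-02  1.1278e+02] toTgt tool cm [-0.1  -0.02  0.  ]
```

```bash
python3 -m inch '[[-0.05,0,1,0,0,0,5],[-0.1,0,2,0,0,0,5],[-0.1,0,3,0,0,0,5],[-0.1,0,4,0,0,0,5],[-0.1,0,4.4,0,0,0,5],[-0.1,0,4.6,0,0,0,5],[-0.1,0,4.7,0,0,0,5],[-0.1,0,4.7,0,0,0,5]]' 60
python3 st.py
```

```text
t: 6.97
tcp_pos: [0.4991, 0.1681, 0.1453]
tcp_rot: [3.142, 0.0, 1.965]
ft_force: [0.1, -0.8, -1.3]
opening: 0.0546
grasp_force: 64.0
foot below top mm 0.83 F [ 0.1 -0.8 -1.3] T [-0.01 -0.02  0.04] xy [0.4991 0.1681] rot [180.     0.   112.58] toTgt tool cm [ 0.17 -0.08 -0.  ]
```

```bash
python3 -m inch '[[0.1,0,0,0,0,0,5],[0.15,-0.08,0,0,0,0,5],[0.15,-0.08,0,0,0,0,5],[0.15,-0.08,0,0,0,0,5],[0.15,-0.08,0,0,0,0,5],[0.15,-0.08,0,0,0,0,5],[0.15,-0.08,0,0,0,0,5],[0.15,-0.08,0,0,0,0,5]]' 60
python3 st.py
```

```text
t: 7.63
tcp_pos: [0.4977, 0.1693, 0.1453]
tcp_rot: [3.142, 0.0, 1.965]
ft_force: [-0.1, -0.5, -2.4]
opening: 0.0553
grasp_force: 64.0
foot below top mm 0.78 F [-0.1 -0.5 -2.4] T [-0.01  0.02  0.02] xy [0.4977 0.1693] rot [180.     0.   112.59] toTgt tool cm [ 0.01  0.   -0.  ]
```

On target; now descend slowly to feel the ring and slots.

```bash
python3 -m inch '[[0,0,0.1,0,0,0,5],[0,0,0.2,0,0,0,5],[0,0,0.3,0,0,0,5],[0,0,0.4,0,0,0,5],[0,0,0.5,0,0,0,5],[0,0,0.55,0,0,0,5],[0,0,0.6,0,0,0,5],[0,0,0.6,0,0,0,5]]' 60
python3 st.py
```

```text
t: 8.3
tcp_pos: [0.4976, 0.1693, 0.1392]
tcp_rot: [-3.141, 0.0, 1.965]
ft_force: [-0.3, 0.2, -1.1]
opening: 0.0547
grasp_force: 64.0
foot below top mm 6.92 F [-0.3  0.2 -1.1] T [ 0.02 -0.02  0.02] xy [0.4976 0.1693] rot [-179.99    0.    112.59] toTgt tool cm [ 0.01  0.01 -0.  ]
```

```bash
python3 -m inch '[[0,0,0.05,0,0,0,5],[0,0,0.1,0,0,0,5],[0,0,0.15,0,0,0,5],[0,0,0.2,0,0,0,5],[0,0,0.25,0,0,0,5],[0,0,0.3,0,0,0,5],[0,0,0.3,0,0,0,5],[0,0,0.3,0,0,0,5]]' 60
python3 st.py
```

```text
t: 8.97
tcp_pos: [0.4977, 0.1693, 0.1363]
tcp_rot: [3.142, 0.0, 1.965]
ft_force: [0.5, 0.1, -0.5]
opening: 0.055
grasp_force: 64.0
foot below top mm 9.76 F [ 0.5  0.1 -0.5] T [-0.02  0.04 -0.01] xy [0.4977 0.1693] rot [180.     0.   112.59] toTgt tool cm [0.01 0.01 0.  ]
```

```bash
python3 -m inch '[[0,0,0.1,0,0,0,5],[0,0,0.2,0,0,0,5],[0,0,0.3,0,0,0,5],[0,0,0.4,0,0,0,5],[0,0,0.5,0,0,0,5],[0,0,0.5,0,0,0,5],[0,0,0.5,0,0,0,5],[0,0,0.5,0,0,0,5]]' 60
python3 st.py
```

```text
t: 9.63
tcp_pos: [0.4977, 0.1693, 0.1314]
tcp_rot: [3.141, -0.0, 1.965]
ft_force: [-1.1, -0.4, 5.1]
opening: 0.0551
grasp_force: 64.2
foot below top mm 14.67 F [-1.1 -0.4  5.1] T [-0.06  0.3   0.01] xy [0.4977 0.1693] rot [179.99  -0.   112.59] toTgt tool cm [0.01 0.   0.  ]
```

```bash
python3 -m inch '[[0,0,0.1,0,0,0,5],[0,0,0.2,0,0,0,5],[0,0,0.3,0,0,0,5],[0,0,0.38,0,0,0,5],[0,0,0.38,0,0,0,5],[0,0,0.38,0,0,0,5],[0,0,0.38,0,0,0,5],[0,0,0.38,0,0,0,5]]' 60
python3 st.py
```

```text
t: 10.3
tcp_pos: [0.4977, 0.1693, 0.1279]
tcp_rot: [3.141, -0.0, 1.965]
ft_force: [-2.2, -0.6, 9.2]
opening: 0.0547
grasp_force: 64.5
foot below top mm 18.2 F [-2.2 -0.6  9.2] T [-0.21  0.55  0.05] xy [0.4977 0.1693] rot [ 1.7998e+02 -1.0000e-02  1.1259e+02] toTgt tool cm [0.01 0.   0.  ]
```

Depth is about 18 mm and the force is about 11 N, inside the passing window. Now turning clockwise.

```bash
python3 -m inch '[[0,0,0,0,0,2,5],[0,0.01,0,0,0,4,5],[0,0.02,0,0,0,6,5],[0,0.02,0,0,0,8,5],[0,0.03,0,0,0,10,5],[0,0.03,0,0,0,12,5],[0,0.03,0,0,0,12,5],[0,0.03,0,0,0,12,5]]' 60
python3 st.py
```

```text
t: 10.97
tcp_pos: [0.4987, 0.1698, 0.1281]
tcp_rot: [3.14, -0.0, 1.756]
ft_force: [-0.7, -0.6, 9.0]
opening: 0.0546
grasp_force: 64.6
foot below top mm 18.04 F [-0.7 -0.6  9. ] T [ 0.01  0.06 -0.02] xy [0.4987 0.1698] rot [ 1.7990e+02 -2.0000e-02  1.0058e+02] toTgt tool cm [-0.02 -0.11 -0.  ]
```

```bash
python3 -m inch '[[0,0,0,0,0,2,5],[0,0,0,0,0,4,5],[0,0.01,0,0,0,6,5],[0,0.02,0,0,0,8,5],[0,0.03,0,0,0,10,5],[-0.01,0.03,0,0,0,12,5],[-0.01,0.04,0,0,0,14,5],[-0.01,0.04,0,0,0,14,5]]' 60
python3 st.py
```

```text
t: 11.63
tcp_pos: [0.4993, 0.1695, 0.1281]
tcp_rot: [3.14, -0.0, 1.509]
ft_force: [-0.5, -0.3, 9.1]
opening: 0.055
grasp_force: 64.7
foot below top mm 17.99 F [-0.5 -0.3  9.1] T [-0.12  0.04 -0.07] xy [0.4993 0.1695] rot [ 1.7989e+02 -3.0000e-02  8.6470e+01] toTgt tool cm [-0.02 -0.15 -0.  ]
```

```bash
python3 -m inch '[[0,0,0,0,0,1,5],[0,0,0,0,0,2,5],[0,0,0,0,0,3,5],[0,0.01,0,0,0,4,5],[0,0.01,0,0,0,5,5],[0,0.01,0,0,0,5,5],[0,0.01,0,0,0,5,5],[0,0.01,0,0,0,5,5]]' 60
python3 st.py
```

```text
t: 12.3
tcp_pos: [0.4994, 0.1694, 0.1281]
tcp_rot: [3.14, -0.001, 1.424]
ft_force: [0.1, -0.9, 9.1]
opening: 0.0548
grasp_force: 64.6
foot below top mm 17.96 F [ 0.1 -0.9  9.1] T [-0.22 -0.08 -0.03] xy [0.4994 0.1694] rot [ 1.7989e+02 -4.0000e-02  8.1580e+01] toTgt tool cm [-0.03 -0.17 -0.  ]
```

```bash
python3 -m inch '[[0,0,0,0,0,0.5,5],[0,0,0,0,0,1,5],[0,0,0,0,0,1.5,5],[0,0,0,0,0,2,5],[0,0,0,0,0,2.5,5],[0,0,0,0,0,2.5,5],[0,0,0,0,0,2.5,5],[0,0,0,0,0,2.5,5]]' 60
python3 st.py
```

```text
t: 12.97
tcp_pos: [0.4994, 0.1692, 0.1281]
tcp_rot: [3.14, -0.0, 1.381]
ft_force: [-1.3, -1.8, 8.4]
opening: 0.0548
grasp_force: 64.6
foot below top mm 17.96 F [-1.3 -1.8  8.4] T [-0.51 -0.06  0.53] xy [0.4994 0.1692] rot [ 1.7989e+02 -2.0000e-02  7.9140e+01] toTgt tool cm [-0.01 -0.17 -0.  ]
```

The stop shows as Tz rising to 0.53 N·m at 33.5°. I'll ease back 1.5° and let it rise.

```bash
python3 -m inch '[[0,0,0,0,0,-0.7,5],[0,0,0,0,0,-1.5,5],[0,0,-0.1,0,0,-1.5,5],[0,0,-0.2,0,0,-1.5,5],[0,0,-0.3,0,0,-1.5,5],[0,0,-0.36,0,0,-1.5,5],[0,0,-0.36,0,0,-1.5,5],[0,0,-0.36,0,0,-1.5,5]]' 60
python3 st.py
```

```text
t: 13.63
tcp_pos: [0.4993, 0.1693, 0.1313]
tcp_rot: [3.14, -0.0, 1.407]
ft_force: [2.9, -1.6, 2.7]
opening: 0.0546
grasp_force: 63.8
foot below top mm 14.85 F [ 2.9 -1.6  2.7] T [-0.42 -0.89 -0.01] xy [0.4993 0.1693] rot [ 1.799e+02 -1.000e-02  8.059e+01] toTgt tool cm [-0.02 -0.16 -0.  ]
```

```bash
python3 -m inch '[[0,0,0,0,0,0,5.6],[0,0,0,0,0,0,6],[0,0,0,0,0,0,7],[0,0,0,0,0,0,8.5],[0,0,0,0,0,0,8.5],[0,0,0,0,0,0,8.5],[0,0,0,0,0,0,8.5],[0,0,0,0,0,0,8.5]]' 20
python3 -m inch '[[0,0,-2,0,0,0,8.5],[0,0,-5,0,0,0,8.5],[0,0,-8,0,0,0,8.5],[0,0,-11,0,0,0,8.5],[0,0,-13,0,0,0,8.5],[0,0,-13,0,0,0,8.5],[0,0,-13,0,0,0,8.5],[0,0,-13,0,0,0,8.5]]'
python3 - <<'E'
from h import *
s,p,d=snap("wrist","w_end");s2,q,_=snap("side","side_end")
a=cv2.resize(p[:,:,::-1][60:360,150:490],None,fx=1.15,fy=1.15);b=cv2.resize(q[:,:,::-1][90:260,180:400],None,fx=1.78,fy=345/170)
cv2.imwrite("pics/end.png",np.hstack([a,b]))
# lid centre and height
for x in (.4984,):print(proj("wrist",[[.4984,.1679,.179]],s),proj("side",[[.4984,.1679,.179]]))
c=proj("wrist",[[.4984,.1679,.179]],s)[0].astype(int);k=d[c[1]-15:c[1]+16,c[0]-15:c[0]+16];print(np.median(withdepth("wrist",[(c[0]+i,c[1]+j) for i in range(-12,13,4) for j in range(-12,13,4)],d,s)[:,2]))
E
```

```text
t: 14.3
tcp_pos: [0.4984, 0.1694, 0.1311]
tcp_rot: [-3.142, 0.0, 1.407]
ft_force: [-0.7, 0.4, 0.1]
opening: 0.0849
grasp_force: 0.0
t: 14.97
tcp_pos: [0.498, 0.1695, 0.2605]
tcp_rot: [-3.141, 0.0, 1.407]
ft_force: [0.2, -0.8, 0.2]
opening: 0.0853
grasp_force: 0.0
[[317.17153668 208.34435871]] [[273.6704732  129.22396419]]
0.17891805178691725
```

View pics/end.png

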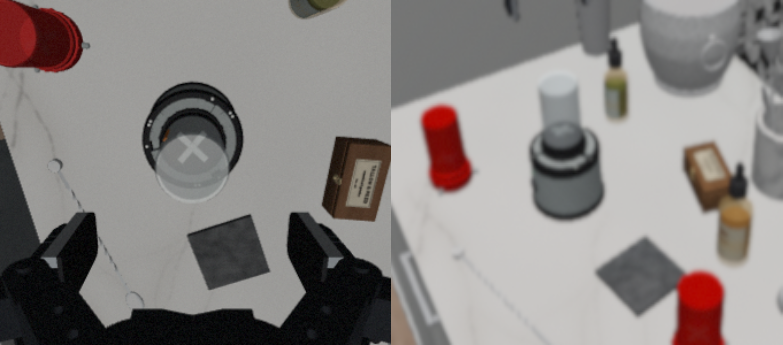

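The cup stands upright on the mill with its lid at z = 0.179, as expected when locked. The bystanders in view are where they were and the gripper is clear, so I'm handing in.

```bash
python3 -c "
from cell import arm
print(arm.finish_job())"
```

```text
the job is handed in; nothing more can be done
None
```

The grinding cup is on the mill and locked: it turned clockwise to its stop at about 33°, rose into the notches, and was released with its lid at 179 mm, the locked height; the job was handed in at about 15 s.

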